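# Free the latched terminal door of a power supply with a screwdriver

## Robot

A 6-joint arm with a two-finger parallel gripper is mounted at the origin on a cart in front of the work surface, level with it; the furniture and walls round the work are solid. World frame = base frame: x ahead of the robot, y to its left, z up, the work surface at z = 0. Lengths are in m, angles in rad, forces in N, time in s.
With the tool pointing down it reaches from about 0.35 to 0.95 m from the base axis. Payload 17.4 kg.
Tool frame: the origin (TCP) lies midway between the tips of the shut fingers; the grasp point (between the pads) lies 19 mm behind it; y points along the fingers, x is the direction in which the jaws open and shut, and the axes are right-handed (so a half turn about y gives the same grasp; the last joint's range is limited). The gripper opens to 93 mm and grips with 3 to 60 N. Pads are 15 mm wide; open, the fingers measure 128 mm over their backs; the gripper's body (75 mm by 188 mm) begins 65 mm behind the grasp point.
Start: joints at [-1.302, 0.116, 1.442, -0, 1.584, -0.038], TCP at [0.204, -0.643, 0.219] pointing down, gripper open.
Joint ranges: [-2.83, 2.83], [-0.83, 2.19], [0.07, 2.5], [-1.14, 4.28], [0.01, 3], [-2.97, 2.97]. Speed limits (rad/s): [1.89, 1.89, 2.22, 3.14, 3.14, 3.14].

## Interface

Orientations are given as a unit quaternion [x, y, z, w].
In Python, from rig import env gives the robot as it stands. The module is installed in compiled form; this text tells all that it offers.
- The arm moves only by the tool play_rows, never from a script. Its argument "motion" is a list of rows, each a list of 4 numbers: the shift along the world's x, y, z in mm, then the turn about the world's z in degrees. In form: [[tx, ty, tz, roll], ...]. A call has 1 to 12 rows; each row is the pose to reach, as a shift and turn from the pose commanded when the call began; what a row does not reach only later rows make up. A row lasts 1/10 s, in which the tool goes at most 50 mm and 8.59 degrees, less where a joint would pass 70% of its speed; a pose out of reach is approached as far as the arm can. A call with a gripper value outside its range is refused whole. "claw" is the opening, from 0 (shut) to 1 (fully open), set as the call begins (left out, the last holds). The fingers move at their own pace and stop on an object; the grip force is fixed at half the most. Time passes only in rows, so rows that repeat a pose let the fingers close. It gives the time, the measured TCP pose, the force and the opening at its end, in the units of the state.
- env.get_state(): the state, without advancing time (a new reading comes with each control period).
- env.capture(name): name is "side" or "top" or "wrist"; returns the picture (384x512x3 uint8, blue, green, red); there is no depth.
- env.calibration(name): a dict with "fx", "fy", "cx", "cy" (pixels), "camera_from_world" (4x4, takes a point from world to camera coordinates). Camera axes: x right, y up, looking along -z (the intrinsics and any distortion apply to the point x, -y, -z); pixel columns grow to the right and rows downward; lengths in m; the calibration is good to about 2 mm. A picture is of the moment at which its call begins: read the wrist's pose just before it. calibration takes no time and is no camera call; for the wrist camera it gives the pose at the moment of the call.
- env.sign_off(): hands the job in, once; it reports no verdict.
The state is a dict: "t": time; "q": joint angles; "joint_vel": joint speeds; "tau": joint torques, N m; "tcp_pos": TCP position; "tcp_rot": TCP orientation; "ft_force": force on the tool from outside, world axes, zero at the start; "wrist_torque": the same for the moment, N m; "gripper_width": finger opening in m.
Only numpy, scipy, OpenCV 4.12 (cv2) and the standard library are available. Lean on these libraries where they do the work, as an engineer would, in place of code of your own. Each camera call takes 0.05 s, during which the arm holds its last target.

## Task

Take the screwdriver from the wooden stand and push the sprung hook down through the slot in the top of the grey power supply, feeling for it and no harder than needed, until the terminal door springs ajar. Then swing the door wide open, about square to the front, and put the screwdriver back upright in its hole, seated on its collar, leaving the loose parts round about where they lie.

Things in the scene. Friction and masses are not known exactly. Their poses are not given: they have to be found in the camera images.
- supply: Light grey metal power supply, fixed, 140 (x) x 170 (y) x 110 (z) mm. Origin: centre of the underside. Its front (-x side) faces the robot at yaw 0. The right 128 mm of the front (its -y side) is the dark door of the terminal compartment; the black-rimmed slot is in the top, at the right front corner.
- slot (a point): Centre of the mouth of the slot, at the top of its 2 mm high black rim, 112 mm above the desk; frame as the supply's (it lies at -44, -62, 112 mm in it). Slot 11 mm (x) by 15 mm (y), walls 5 mm deep, hollow below. Under it, out of sight, waits the 13 x 17 mm push pad of the latch hook; a screw sets its height, so its top lies anywhere from 15 to 31 mm below the mouth, differing from unit to unit.
- latch (a point): Point on the slot's axis 15 mm below the mouth, the highest place of the push pad. The hook yields to a spring: about 4 N starts it, 0.75 N more per mm; it lets the door go after 5 to 6 mm and meets a hard stop after 9.5 mm (11 N). The screwdriver must never bear on supply, hook or door with over 20 N: that breaks the hook. Keep it down until the door has moved, about 0.5 s (damped).
- supply_door (a joint): Opening angle of the door, rad: 0 shut (up to 0.02 while latched), about 0.45 once a plunger has pushed it ajar, stop at 1.75. It stays where it is left; turning it takes about 0.4 N m at 1 rad/s. Hinge axis vertical, left of the door, at (-70, 46.5) mm in the supply's frame. Positive angles swing the free edge out to -x, then to +y (clockwise from above).
- door_edge (a point): Top corner of the door's free edge, on its inner face, 128.5 mm from the hinge axis and 107 mm above the desk. The door is 100 mm high and 3.5 mm thick; a small metal keeper stands 17 mm out of its inner face 20 mm from the free edge, 79 to 94 mm above the desk.
- driver: Teal-handled flat screwdriver, loose, 144 mm long, about 70 g, standing in the stand. Origin: the tip of its blade; z runs along it to the handle's end. Steel shaft 6 mm thick, 62 mm long; then a collar 20 mm thick (62 to 87 mm from the tip) and a round grip 27 mm thick (87 to 140 mm from the tip).
- stand: Wooden driver stand, fixed, 52 (x) x 96 (y) x 68 mm high, with short steel bits on its -y half. Origin: centre of the underside.
- stand_hole (a point): Centre of the mouth of the screwdriver's hole, on the stand's top, 26 mm to +y of its middle. Hole 12 mm wide, 64 mm deep; the screwdriver hangs in it by its collar, so that its tip is 62 mm below the mouth.
- heat_sink: Loose bare aluminium heat sink, 25 x 30 x 18 mm, beside the supply. Origin: centre of the underside. Leave it alone.
- choke: Loose yellow ring choke wound with copper, 36 mm wide, 13 mm high, beside the supply. Origin: centre of the underside. Leave it alone.
- small_board: Loose green circuit board with one grey block, 34 x 50 x 14 mm, in front to the left. Origin: centre of the underside. Leave it alone.

How it is judged:
By the outcome, as a careful person would: the job done as asked, in the order asked, and still so for the second after the job is handed in, with the robot touching nothing.
It also fails if it takes over 64 s, if anything falls off the work surface, if the arm or the gripper's body presses on something with over 40 N, if the wrist force passes 120 N, or if a joint passes its speed limit or range.

## Working session

There is one attempt and no reset: what is moved stays moved. The work goes in short steps, Python scripts to look and compute and a tool call to move; the robot and the scene stay as the last step left them, time stands still between calls to the robot, and variables do not carry over. Pictures are saved under pics/ and viewed, and the job is handed in when it is done.

Besides the shell and the picture viewer there is one more tool, called in YAML: its name, and indented under it one key for each argument. play_rows: Moves the arm, as the interface text tells. Its arguments: {"type":"object","properties":{"motion":{"type":"array","items":{"type":"array","items":{"type":"number"}}},"claw":{"type":"number"}},"required":["motion"]}

```bash
mkdir -p pics; ls; python3 - <<'E'
from rig import env
import cv2,numpy as np
s=env.get_state();print(s)
for n in ["side","top","wrist"]:
    c=env.calibration(n);print(n,c)
    cv2.imwrite(f"pics/{n}0.png",env.capture(n))
E
```

```text
pics
{'t': 0.0, 'q': array([-1.30178971e+00,  1.16482161e-01,  1.44224925e+00, -2.52069299e-05,
        1.58399018e+00, -3.77638855e-02]), 'joint_vel': array([ 0.00121222, -0.00033552, -0.00095038,  0.00044776, -0.0001878 ,
        0.00194434]), 'tau': array([ 3.31176307e-03, -7.21251225e+01, -6.22601080e+01,  7.81193515e-02,
        2.38959066e-02, -9.80755590e-05]), 'tcp_pos': array([ 0.2037926, -0.6432945,  0.2179177]), 'tcp_rot': array([-0.57028106,  0.41805597, -0.41741909,  0.57076266]), 'ft_force': array([0.19777948, 0.02136861, 0.33751039]), 'wrist_torque': array([-0.00111815,  0.02411773, -0.01472218]), 'gripper_width': 0.09311642994463847}
side {'fx': 390.9052824313086, 'fy': 390.9052824313086, 'cx': 256.2254767164647, 'cy': 192.84240860365975, 'camera_from_world': array([[ 0.96040249, -0.27775597,  0.02187877, -0.55217638],
       [ 0.16605279,  0.63367969,  0.75556371, -0.13667732],
       [-0.22372646, -0.72201224,  0.6547097 , -0.88566718],
       [ 0.        ,  0.        ,  0.        ,  1.        ]])}
top {'fx': 451.93013605449784, 'fy': 451.93013605449784, 'cx': 252.40583577944338, 'cy': 186.79435052414206, 'camera_from_world': array([[ 0.00503573, -0.99997418,  0.00512644, -0.05021976],
       [ 0.98750108,  0.00578038,  0.15750623, -0.56451894],
       [-0.1575318 ,  0.0042692 ,  0.98750469, -0.9980466 ],
       [ 0.        ,  0.        ,  0.        ,  1.        ]])}
wrist {'fx': 310.7921988915649, 'fy': 310.7921988915649, 'cx': 252.27126240543345, 'cy': 189.5459313193976, 'camera_from_world': array([[ 3.01370433e-01, -9.53506747e-01, -8.63861009e-04,
        -6.73742204e-01],
       [ 9.09600577e-01,  2.87764735e-01, -2.99696926e-01,
         3.46434680e-02],
       [ 2.86011630e-01,  8.95340239e-02,  9.54034070e-01,
        -3.92423382e-01],
       [ 0.00000000e+00,  0.00000000e+00,  0.00000000e+00,
         1.00000000e+00]])}
```

View pics/side0.png

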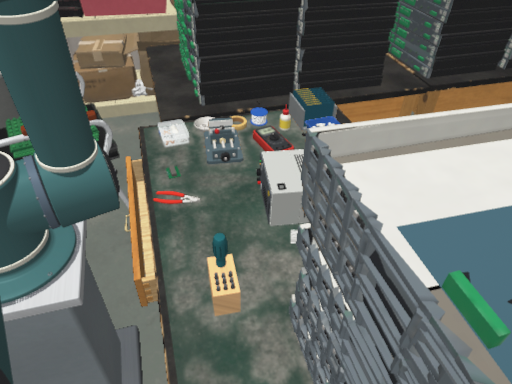

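View pics/top0.png

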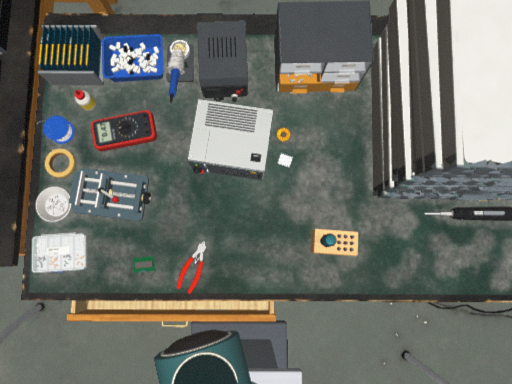

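View pics/wrist0.png

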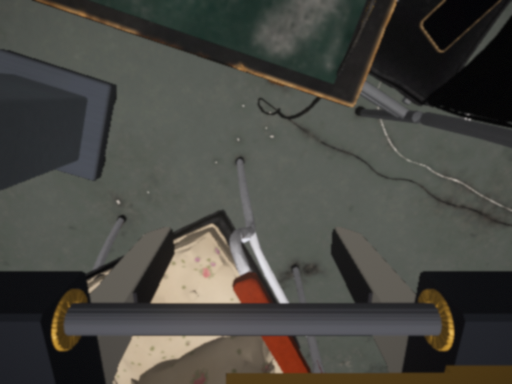

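The stand with the teal driver is at about (327,240) in top and (220,250) in side. The supply's slot is at about (256,157) in top and (282,186) in side. I'll zoom in and measure.

```bash
cat > h.py <<'E'
import numpy as np,cv2
def K(c): return c
def proj(c,p):
    M=c["camera_from_world"];q=M[:3,:3]@np.asarray(p,float)+M[:3,3]
    return np.array([c["cx"]+c["fx"]*q[0]/-q[2], c["cy"]+c["fy"]*(-q[1])/-q[2]])
def ray(c,u,v):
    M=c["camera_from_world"];R=M[:3,:3]
    d=R.T@np.array([(u-c["cx"])/c["fx"],-(v-c["cy"])/c["fy"],-1.0]);o=-R.T@M[:3,3]
    return o,d/np.linalg.norm(d)
def plane(c,u,v,z):
    o,d=ray(c,u,v);return o+d*(z-o[2])/d[2]
def tri(obs):
    A=np.zeros((3,3));b=np.zeros(3)
    for c,u,v in obs:
        o,d=ray(c,u,v);P=np.eye(3)-np.outer(d,d);A+=P;b+=P@o
    x=np.linalg.solve(A,b);return x,[np.round(proj(c,x)-[u,v],1) for c,u,v in obs]
E
python3 - <<'E'
import cv2
a=cv2.imread("pics/top0.png");b=cv2.imread("pics/side0.png")
cv2.imwrite("pics/topA.png",cv2.resize(a[85:195,175:305],None,fx=6,fy=5.4,interpolation=2))
cv2.imwrite("pics/topB.png",cv2.resize(a[220:265,305:365],None,fx=12,fy=12,interpolation=2))
cv2.imwrite("pics/sideA.png",cv2.resize(b[140:250,245:325],None,fx=5,fy=5,interpolation=2))
cv2.imwrite("pics/sideB.png",cv2.resize(b[225:320,190:255],None,fx=6,fy=6,interpolation=2))
E
```

```text
(no output)
```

View pics/topA.png

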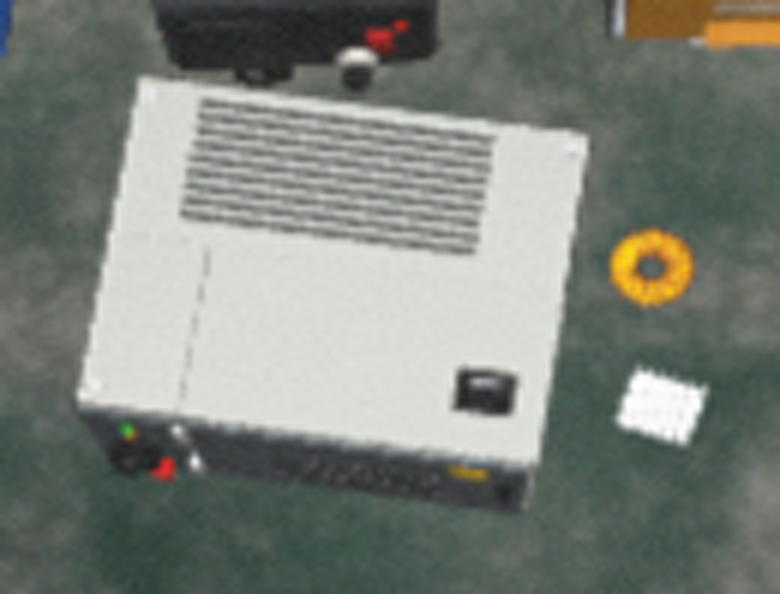

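View pics/topB.png

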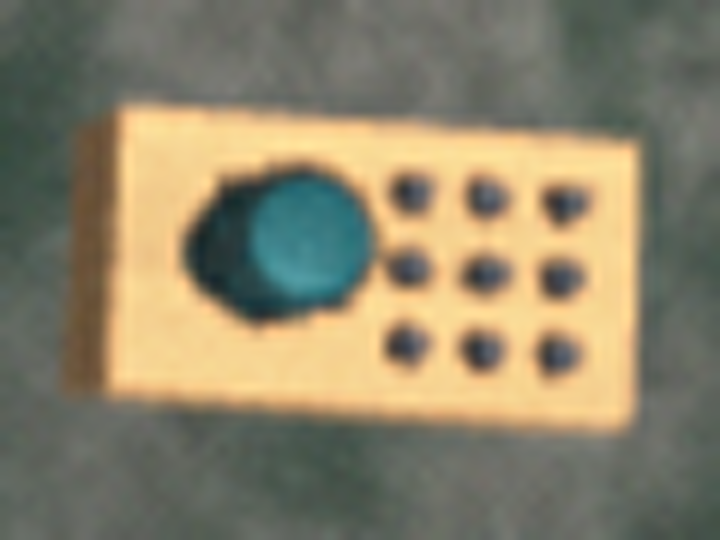

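View pics/sideA.png

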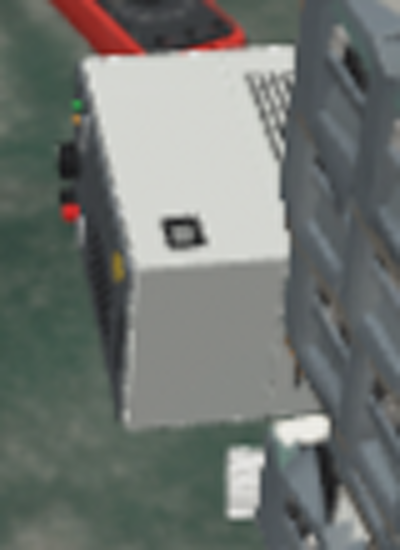

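View pics/sideB.png

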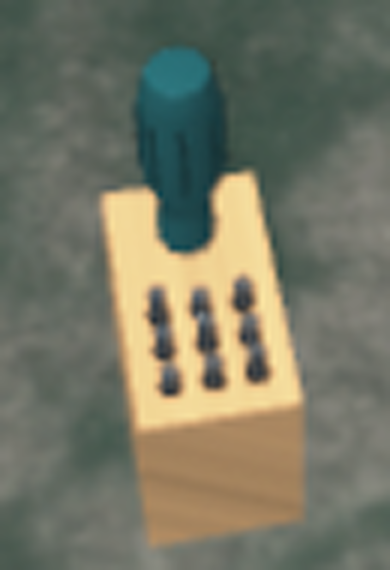

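```bash
python3 - <<'E'
from rig import env
from h import *
T=env.calibration("top");S=env.calibration("side")
f=lambda p,s,o:((p[0]+.5)/s[0]-.5+o[0],(p[1]+.5)/s[1]-.5+o[1])
tA=lambda p:f(p,(6,5.4),(175,85));tB=lambda p:f(p,(12,12),(305,220))
sA=lambda p:f(p,(5,5),(245,140));sB=lambda p:f(p,(6,6),(190,225))
def t(n,a,b):
    x,r=tri([(T,*a),(S,*b)]);print(n,np.round(x*1000,1),r)
t("slot",tA((486,391)),sA((184,233)))
t("supFL",tA((80,403)),sA((85,57)))
t("supFR",tA((537,465)),sA((130,268)))
t("drvend",tB((312,237)),sB((177,75)))
for n,a,b in [("+x+y",(120,104),(103,195)),("+x-y",(640,135),(253,172)),("-x-y",(632,430),(303,403)),("-x+y",(108,395),(135,432))]:pass
# side: corners: image left is -x ; down = -y
t("st -x+y",tB((108,395)),sB((103,195)))
t("st +x+y",tB((120,104)),sB((253,172)))
t("st +x-y",tB((640,135)),sB((303,403)))
t("st -x-y",tB((632,430)),sB((135,432)))
for p in [(140,78),(588,137),(537,465),(80,403)]: print("supply plane110",np.round(plane(T,*tA(p),.11)*1000,1))
print("slot pl112",np.round(plane(T,*tA((486,391)),.112)*1000,1),np.round(plane(S,*sA((184,233)),.112)*1000,1))
P=[plane(T,*tB(p),.068)*1000 for p in [(120,104),(640,135),(632,430),(108,395)]]
print(np.round(P,1))
print("yaw",[np.degrees(np.arctan2(*( (P[i]-P[j])[[1,0]]))) for i,j in [(0,1),(3,2),(0,3),(1,2)]])
print("drv pl150",np.round(plane(T,*tB((312,237)),.15)*1000,1),np.round(plane(S,*sB((177,75)),.15)*1000,1))
E
```

```text
slot [619.3 -53.3 110.3] [array([-0.1,  0.4]), array([ 0.4, -0.1])]
supFL [614.2  93.9 111.4] [array([-0.,  0.]), array([ 0., -0.])]
supFR [587.8 -71.7 111.3] [array([-0.2,  0.9]), array([ 0.8, -0.2])]
drvend [ 439.8 -206.7  147.2] [array([-0. ,  0.5]), array([ 0.5, -0.1])]
st -x+y [ 415.  -182.6   68.4] [array([-0. ,  0.1]), array([ 0.1, -0. ])]
st +x+y [ 467.7 -185.7   68. ] [array([-0. ,  0.4]), array([ 0.4, -0.1])]
st +x-y [ 461.7 -281.9   68.1] [array([-0.1,  0.7]), array([ 0.9, -0.2])]
st -x-y [ 408.1 -278.7   68.5] [array([-0. ,  0.6]), array([ 0.6, -0.1])]
supply plane110 [751.8  75.6 110. ]
supply plane110 [727.6 -90.8 110. ]
supply plane110 [590.  -72.1 110. ]
supply plane110 [614.5  94.1 110. ]
slot pl112 [619.9 -53.5 112. ] [617.5 -55.2 112. ]
[[ 468.6 -185.8   68. ]
 [ 463.4 -282.1   68. ]
 [ 409.3 -278.9   68. ]
 [ 415.2 -182.7   68. ]]
yaw [np.float64(86.90111881663603), np.float64(86.5078101700423), np.float64(-3.31731961959685), np.float64(-3.375140112586078)]
drv pl150 [ 440.7 -206.3  150. ] [ 438.4 -209.2  150. ]
```

```bash
python3 - <<'E'
from rig import env
from h import *
from scipy.spatial.transform import Rotation as R
s=env.get_state();M=R.from_quat(s["tcp_rot"]).as_matrix();print(M.round(3));print("jaw az",np.degrees(np.arctan2(M[1,0],M[0,0])))
for n in ("top","side"):
    c=env.calibration(n);m=c["camera_from_world"];print(n,-m[:3,:3].T@m[:3,3])
c=env.calibration("top")
for u,v in [(373,195),(512,195),(385,10)]:
  for z in (0,.3): print(u,v,z,plane(c,u,v,z).round(3))
E
```

```text
[[ 0.302 -0.     0.953]
 [-0.953  0.001  0.302]
 [-0.001 -1.     0.   ]]
jaw az -72.4230782200562
top [ 0.40049188 -0.04269446  1.07474839]
side [ 0.35486004 -0.70622319  0.69520426]
373 195 0 [ 0.554 -0.337  0.   ]
373 195 0.3 [ 0.511 -0.255  0.3  ]
512 195 0 [ 0.556 -0.673  0.   ]
512 195 0.3 [ 0.512 -0.497  0.3  ]
385 10 0 [ 1.035 -0.386  0.   ]
385 10 0.3 [ 0.858 -0.29   0.3  ]
```

play_rows:
  motion:
    - [15, 28, 12, 5]
    - [36, 67, 12, 11]
    - [57, 105, 12, 17]
    - [78, 144, 12, 23]
    - [99, 182, 12, 29]
    - [119, 221, 12, 35]
    - [140, 259, 12, 41]
    - [161, 298, 12, 47]
    - [182, 336, 12, 53]
    - [203, 375, 12, 59]
    - [222, 411, 12, 65]
    - [236, 437, 12, 69]
  claw: 1

```text
t: 1.35
tcp_pos: [0.4405, -0.2043, 0.2306]
tcp_rot: [-0.707, 0.019, -0.019, 0.707]
ft_force: [0.4, 0.0, -0.1]
gripper_width: 0.0928
```

```bash
python3 - <<'E'
from rig import env
from h import *
from scipy.spatial.transform import Rotation as R
s=env.get_state();M=R.from_quat(s["tcp_rot"]).as_matrix();print(s["t"],s["tcp_pos"],s["q"],s["ft_force"],"jaw az",np.degrees(np.arctan2(M[1,0],M[0,0])))
cv2.imwrite("pics/w1.png",env.capture("wrist"))
c=env.calibration("wrist");print(proj(c,[.440,-.2065,.15]),c["camera_from_world"])
E
```

```text
1.35 [ 0.4405051  -0.20431384  0.2306315 ] [-4.86970185e-01 -3.07849785e-01  1.81647010e+00  2.36017423e-04
  1.63283428e+00 -4.32540335e-01] [ 0.35337783  0.04464103 -0.11086521] jaw az -3.117762328168152
[250.68115259 202.91004971] [[ 9.98734615e-01 -5.02862818e-02  6.76631332e-04 -4.51270712e-01]
 [ 4.81936132e-02  9.53154049e-01 -2.98621391e-01  2.09136554e-01]
 [ 1.43716255e-02  2.98276130e-01  9.54371420e-01 -3.50158010e-01]
 [ 0.00000000e+00  0.00000000e+00  0.00000000e+00  1.00000000e+00]]
```

View pics/w1.png

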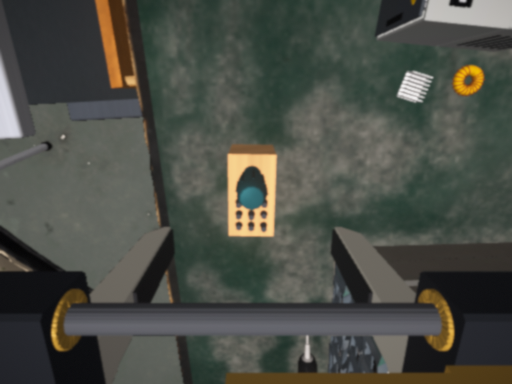

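```bash
python3 - <<'E'
from rig import env
from h import *
s=env.get_state();c=env.calibration("wrist");im=env.capture("wrist");c2=env.calibration("wrist");print(s["tcp_pos"],env.get_state()["tcp_pos"])
hsv=cv2.cvtColor(im,cv2.COLOR_BGR2HSV)
m=cv2.inRange(hsv,(85,120,70),(100,255,255));m[:150]=0;m[230:]=0;m[:,:225]=0;m[:,280:]=0
ys,xs=np.nonzero(m);print(len(xs),xs.min(),xs.max(),ys.min(),ys.max(),xs.mean(),ys.mean())
cv2.imwrite("pics/w2c.png",cv2.resize(im[140:245,215:290],None,fx=7,fy=5.7,interpolation=2))
print(proj(c,[.440,-.2065,.15]),proj(c2,[.440,-.2065,.15]))
m=c["camera_from_world"];print(-m[:3,:3].T@m[:3,3])
E
```

```text
[ 0.44170843 -0.20209972  0.2306449 ] [ 0.4409006  -0.20388367  0.23057044]
381 238 261 190 210 249.33858267716536 199.51706036745406
[250.68115259 202.91004971] [251.57366665 200.82425157]
[ 0.44565297 -0.1175883   0.39693879]
```

View pics/w2c.png

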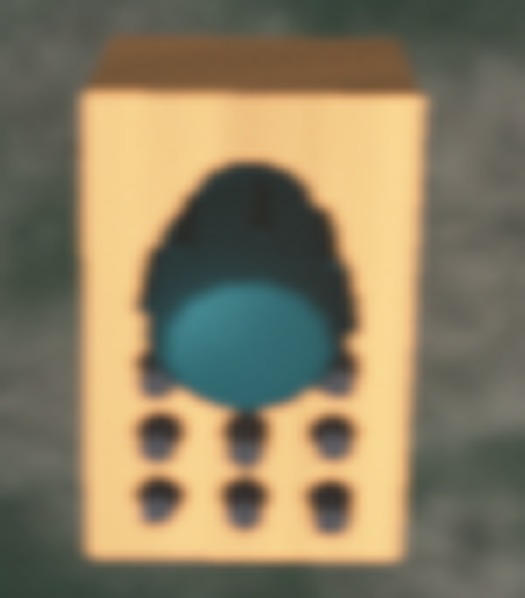

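play_rows:
  motion:
    - [0, 0, 0, 0]
    - [0, 0, -20, 0]
    - [0, 0, -50, 0]
    - [0, 0, -80, 0]
    - [0, 0, -105, 0]
    - [0, 0, -120, 0]
    - [0, 0, -124, 0]
    - [0, 0, -124, 0]
    - [0, 0, -124, 0]

```text
t: 2.35
tcp_pos: [0.4402, -0.207, 0.1079]
tcp_rot: [0.707, -0.021, 0.022, -0.707]
ft_force: [-0.0, 0.6, -0.2]
gripper_width: 0.0928
```

```bash
python3 - <<'E'
from rig import env
from h import *
print(env.get_state()["tcp_pos"])
im=env.capture("wrist");c=env.calibration("wrist");cv2.imwrite("pics/w3.png",im)
print(proj(c,[.440,-.2065,.15]),proj(c,[.4398,-.2063,.125]))
E
```

```text
[ 0.44024992 -0.20695307  0.10792538]
[252.12130555 283.26163826] [251.67901798 255.69036825]
```

View pics/w3.png

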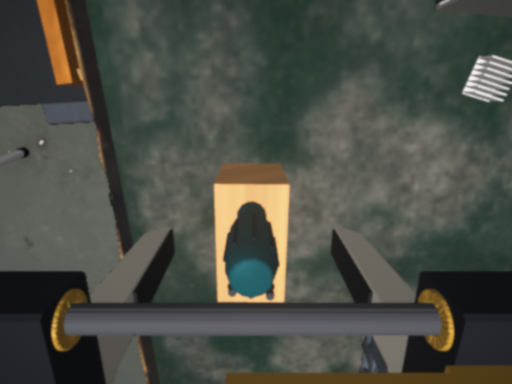

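play_rows:
  motion:
    - [0, 1, 0, 0]
    - [0, 1, 0, 0]
    - [0, 1, 0, 0]
    - [0, 1, 0, 0]
    - [0, 1, 0, 0]
    - [0, 1, 0, 0]
    - [0, 1, 0, 0]
    - [0, 1, 0, 0]
  claw: 0

```text
t: 3.2
tcp_pos: [0.4398, -0.2055, 0.1066]
tcp_rot: [-0.707, 0.021, -0.021, 0.707]
ft_force: [0.4, 0.0, -0.5]
gripper_width: 0.0335
```

play_rows:
  motion:
    - [0, 0, 0, 0]
    - [0, 0, 0, 0]
    - [0, 0, 0, 0]

```text
t: 3.5
tcp_pos: [0.4399, -0.2055, 0.1067]
tcp_rot: [0.707, -0.021, 0.021, -0.707]
ft_force: [-0.3, -0.5, 0.0]
gripper_width: 0.0266
```

play_rows:
  motion:
    - [0, 0, 5, 0]
    - [0, 0, 20, 0]
    - [0, 0, 45, 0]
    - [0, 0, 75, 0]
    - [0, 0, 105, 0]
    - [0, 0, 130, 0]
    - [0, 0, 140, 0]
    - [0, 0, 140, 0]
    - [0, 0, 140, 0]

```text
t: 4.4
tcp_pos: [0.4397, -0.2054, 0.2458]
tcp_rot: [-0.707, 0.021, -0.021, 0.707]
ft_force: [0.6, 0.4, -1.8]
gripper_width: 0.0264
```

```bash
python3 - <<'E'
from rig import env
from h import *
s=env.get_state();print(s["tcp_pos"],s["gripper_width"])
for n in ("side","top","wrist"):
    im=env.capture(n);c=env.calibration(n);cv2.imwrite(f"pics/{n}4.png",im)
    p=s["tcp_pos"]*1;print(n,[proj(c,p+[0,0,d]).round(1) for d in (0,-.0387,-.1007)])
E
python3 - <<'E'
import cv2
a=cv2.imread("pics/side4.png");cv2.imwrite("pics/s4c.png",cv2.resize(a[130:250,160:300],None,fx=5,fy=5,interpolation=2))
E
```

```text
[ 0.43966643 -0.20538205  0.24575787] 0.026405160953307555
side [array([217.1, 197.6]), array([218.1, 213.7]), array([219.4, 237.3])]
top [array([339.3, 237.6]), array([335.3, 238.6]), array([329.7, 239.9])]
wrist [array([252.8, 242.4]), array([252.8, 217.3]), array([252.8, 190.8])]
```

View pics/s4c.png

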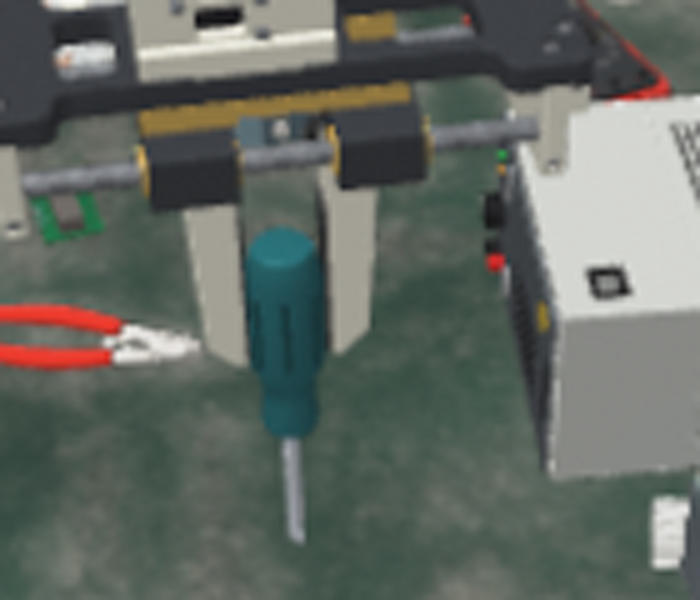

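View pics/top4.png

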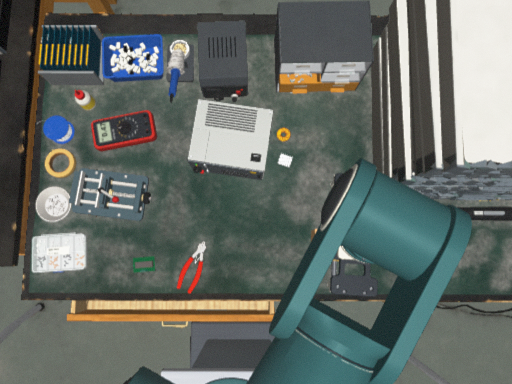

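View pics/wrist4.png

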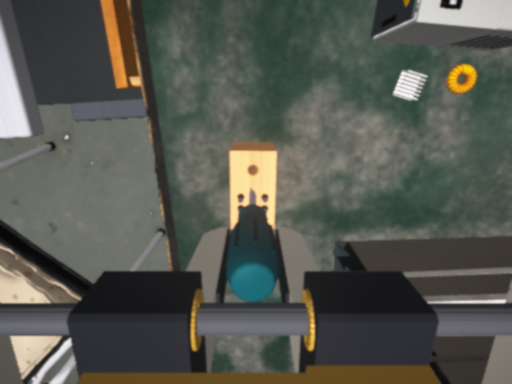

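play_rows:
  motion:
    - [15, 12, 0, 0]
    - [40, 34, 0, 0]
    - [70, 60, 0, 0]
    - [105, 89, 0, 0]
    - [138, 117, 0, 0]
    - [162, 138, 0, 0]
    - [175, 149, 0, 0]
    - [179, 152, 0, 0]
    - [179, 152, 0, 0]
    - [179, 152, 0, 0]
    - [179, 152, 0, 0]

```text
t: 5.65
tcp_pos: [0.6182, -0.0544, 0.247]
tcp_rot: [0.707, -0.021, 0.022, -0.707]
ft_force: [-1.3, 0.1, -0.7]
gripper_width: 0.0265
```

```bash
cat > look.py <<'E'
import sys
from rig import env
from h import *
def look(tag,wp=[],off=-.1007,names=("side","wrist"),crop=None):
    for n in names:
        s=env.get_state();c=env.calibration(n);im=env.capture(n)
        cv2.imwrite(f"pics/{n}{tag}.png",im)
        print(n,s["t"],s["tcp_pos"].round(4),"F",s["ft_force"].round(1),"tip px",proj(c,s["tcp_pos"]+[0,0,off]).round(1),[proj(c,p).round(1) for p in wp])
        if crop and n in crop:
            x0,y0,x1,y1,f=crop[n];cv2.imwrite(f"pics/{n}{tag}c.png",cv2.resize(im[y0:y1,x0:x1],None,fx=f,fy=f,interpolation=2))
E
python3 - <<'E'
from look import *
look("5",[[.6187,-.0535,.112]],crop={"side":(220,120,330,230,5),"wrist":(190,130,320,230,6)})
E
```

```text
side 5.65 [ 0.6182 -0.0544  0.247 ] F [-1.3  0.1 -0.7] tip px [282.6 174.3] [array([281.7, 185.7])]
wrist 5.7 [ 0.6183 -0.0543  0.247 ] F [-0.5 -0.7 -0.7] tip px [252.4 190.5] [array([252.8, 179.4])]
```

View pics/side5c.png

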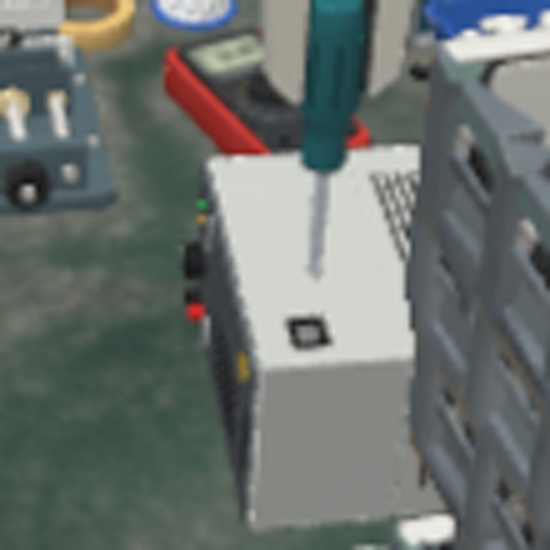

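View pics/wrist5c.png

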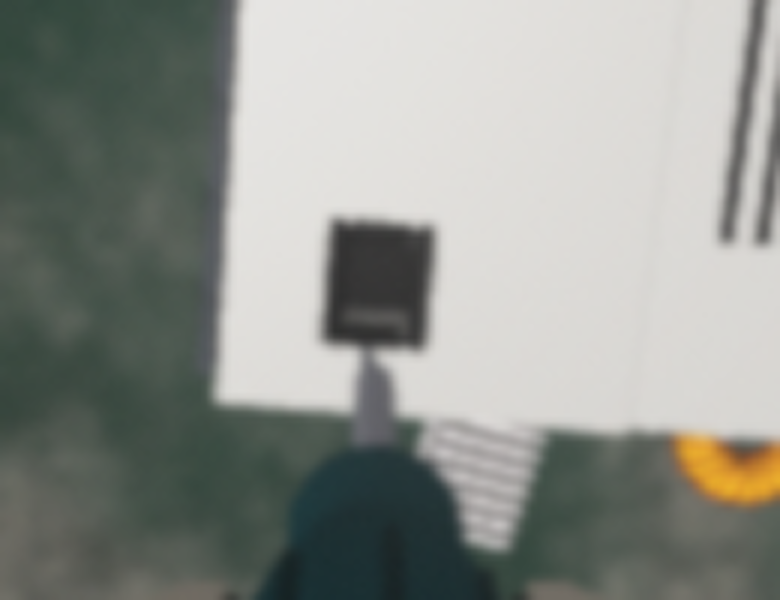

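play_rows:
  motion:
    - [0, 0, -8, 0]
    - [0, 0, -18, 0]
    - [0, 0, -26, 0]
    - [0, 0, -28, 0]
    - [0, 0, -28, 0]
    - [0, 0, -28, 0]

```text
t: 6.35
tcp_pos: [0.6189, -0.0535, 0.2188]
tcp_rot: [0.707, -0.021, 0.021, -0.707]
ft_force: [0.9, 0.0, 0.3]
gripper_width: 0.0265
```

```bash
python3 - <<'E'
from look import *
look("6",[[.6187,-.0535,.112]],crop={"side":(255,150,315,210,10),"wrist":(220,145,290,205,11)})
E
```

```text
side 6.35 [ 0.6189 -0.0535  0.2188] F [0.9 0.  0.3] tip px [281.9 183.6] [array([281.7, 185.7])]
wrist 6.4 [ 0.619  -0.0535  0.219 ] F [-0.1 -1.3 -1.2] tip px [252.4 190.5] [array([252.1, 188.5])]
```

View pics/side6c.png

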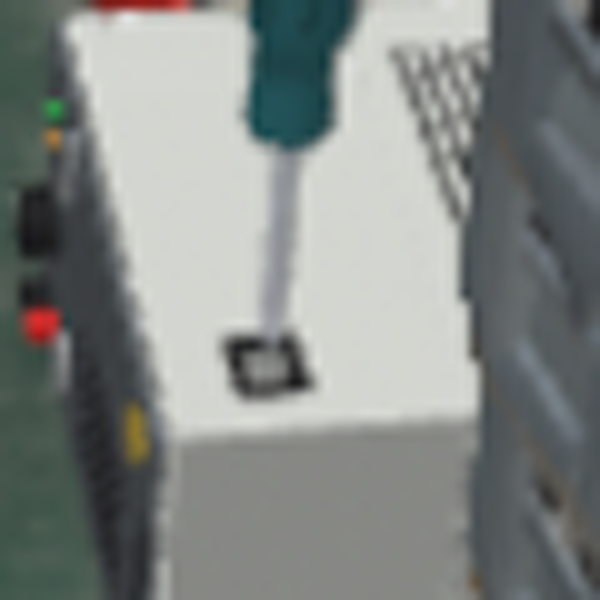

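View pics/wrist6c.png

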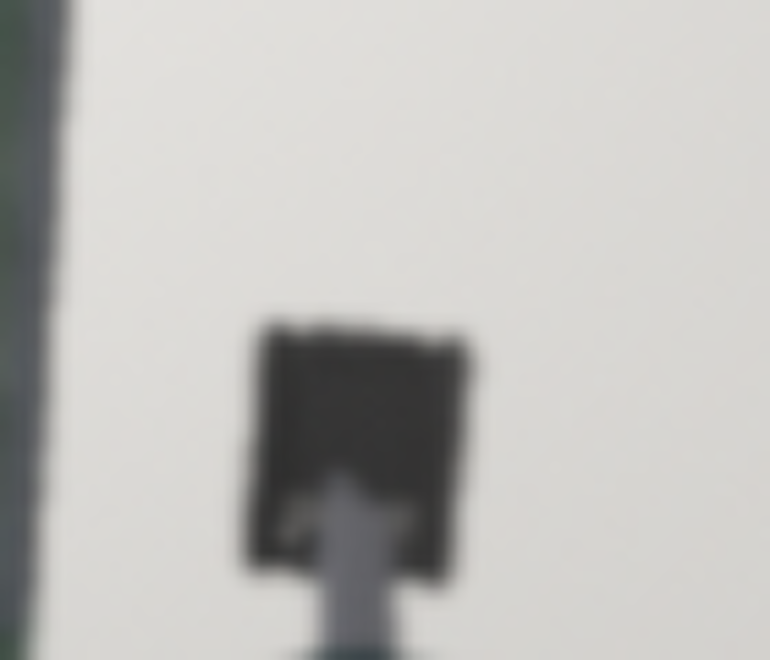

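play_rows:
  motion:
    - [0.3, 0, -4, 0]
    - [0.3, 0, -7, 0]
    - [0.3, 0, -10, 0]
    - [0.3, 0, -10, 0]

```text
t: 6.85
tcp_pos: [0.619, -0.0535, 0.208]
tcp_rot: [-0.707, 0.021, -0.021, 0.707]
ft_force: [0.6, 0.0, -0.8]
gripper_width: 0.0269
```

play_rows:
  motion:
    - [0, 0, -3, 0]
    - [0, 0, -6, 0]
    - [0, 0, -9, 0]
    - [0, 0, -9, 0]
    - [0, 0, -9, 0]

```text
t: 7.35
tcp_pos: [0.6191, -0.0535, 0.1996]
tcp_rot: [-0.707, 0.021, -0.021, 0.707]
ft_force: [0.1, 0.4, -0.1]
gripper_width: 0.0264
```

play_rows:
  motion:
    - [0, 0, -1, 0]
    - [0, 0, -2, 0]
    - [0, 0, -2, 0]

```text
t: 7.65
tcp_pos: [0.6191, -0.0535, 0.1975]
tcp_rot: [0.707, -0.021, 0.021, -0.707]
ft_force: [-0.8, -0.2, -0.7]
gripper_width: 0.0265
```

play_rows:
  motion:
    - [0, 0, -1, 0]
    - [0, 0, -2, 0]
    - [0, 0, -2, 0]

```text
t: 7.95
tcp_pos: [0.6191, -0.0535, 0.1961]
tcp_rot: [0.707, -0.021, 0.021, -0.707]
ft_force: [-2.3, 0.1, 3.7]
gripper_width: 0.0265
```

play_rows:
  motion:
    - [0, 0, -1, 0]
    - [0, 0, -2, 0]
    - [0, 0, -2, 0]

```text
t: 8.25
tcp_pos: [0.6188, -0.0534, 0.1942]
tcp_rot: [-0.707, 0.021, -0.021, 0.707]
ft_force: [-5.8, 1.3, 7.2]
gripper_width: 0.0266
```

play_rows:
  motion:
    - [-0.5, 0, 0, 0]
    - [-1, 0, 0, 0]
    - [-1, 0, 0, 0]

```text
t: 8.55
tcp_pos: [0.6181, -0.0535, 0.1943]
tcp_rot: [-0.707, 0.021, -0.021, 0.707]
ft_force: [-1.8, 0.3, 4.5]
gripper_width: 0.0268
```

```bash
python3 - <<'E'
from look import *
look("7",[[.6187,-.0535,.112]],crop={"side":(255,150,315,210,10),"wrist":(220,145,290,205,11)})
print(env.get_state())
E
```

```text
side 8.55 [ 0.6181 -0.0535  0.1943] F [-1.8  0.3  4.5] tip px [280.9 191.7] [array([281.7, 185.7])]
wrist 8.6 [ 0.6181 -0.0535  0.1943] F [-3.1  0.3  5.4] tip px [252.4 190.5] [array([253.1, 197.1])]
{'t': 8.65, 'q': array([-1.27412288e-01,  5.04880320e-03,  1.59686667e+00,  5.42204861e-05,
        1.53921161e+00, -6.77020289e-02]), 'joint_vel': array([-0.00025794,  0.00141631,  0.00024579, -0.00049276, -0.00107384,
        0.00164907]), 'tau': array([-1.62897944e-01, -5.89781284e+01, -5.95853019e+01,  1.31809610e-02,
       -9.25703533e-01, -4.47165366e-04]), 'tcp_pos': array([ 0.61814587, -0.05346344,  0.19427649]), 'tcp_rot': array([-0.7067886 ,  0.02094254, -0.02127392,  0.70679467]), 'ft_force': array([-2.18899075,  0.7267288 ,  5.20476769]), 'wrist_torque': array([ 0.10501372,  0.575474  , -0.02157007]), 'gripper_width': 0.026470701180280897}
```

View pics/side7c.png

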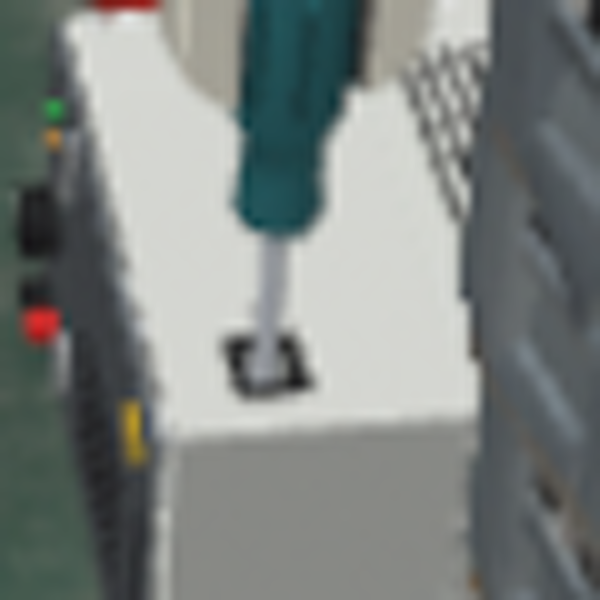

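View pics/wrist7c.png

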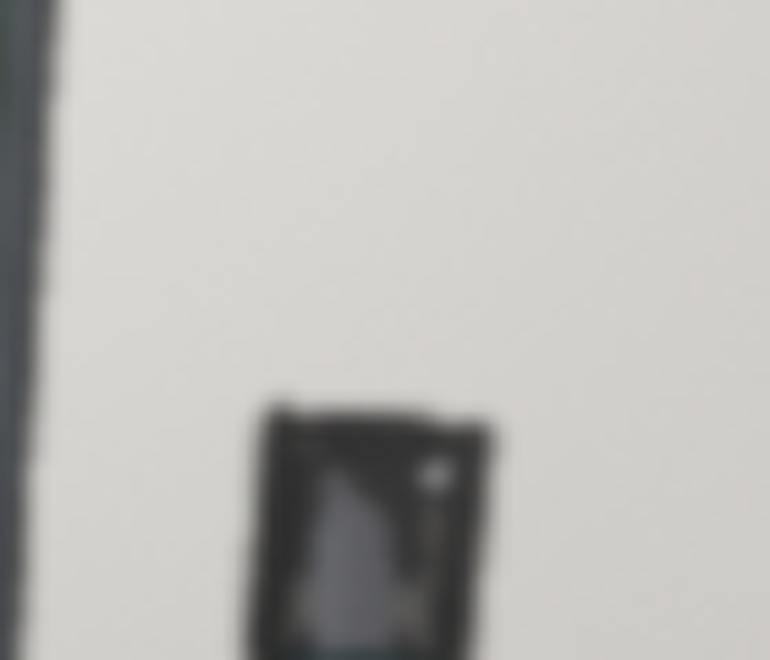

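play_rows:
  motion:
    - [-0.3, 0, -1, 0]
    - [-0.3, 0, -2, 0]
    - [-0.3, 0, -2, 0]

```text
t: 8.95
tcp_pos: [0.6177, -0.0534, 0.1924]
tcp_rot: [-0.707, 0.021, -0.021, 0.707]
ft_force: [-4.4, 0.4, 7.6]
gripper_width: 0.0269
```

play_rows:
  motion:
    - [0, 0, -0.5, 0]
    - [0, 0, -1, 0]
    - [0, 0, -1, 0]

```text
t: 9.25
tcp_pos: [0.6176, -0.0534, 0.1914]
tcp_rot: [-0.707, 0.021, -0.021, 0.707]
ft_force: [-5.2, 0.8, 8.1]
gripper_width: 0.0264
```

play_rows:
  motion:
    - [-0.7, 0, -0.5, 0]
    - [-0.7, 0, -1, 0]
    - [-0.7, 0, -1, 0]

```text
t: 9.55
tcp_pos: [0.617, -0.0534, 0.1905]
tcp_rot: [-0.707, 0.021, -0.021, 0.707]
ft_force: [-4.8, 1.6, 9.3]
gripper_width: 0.0264
```

play_rows:
  motion:
    - [0, 0, -0.5, 0]
    - [0, 0, -0.8, 0]
    - [0, 0, -0.8, 0]

```text
t: 9.85
tcp_pos: [0.6169, -0.0534, 0.1897]
tcp_rot: [-0.707, 0.021, -0.021, 0.707]
ft_force: [-5.6, 0.4, 8.9]
gripper_width: 0.0262
```

```bash
python3 - <<'E'
from look import *
look("8",[[.6187,-.0535,.112]],names=("side",),crop={"side":(245,140,325,240,6)})
print(env.get_state()["ft_force"])
E
```

```text
side 9.85 [ 0.6169 -0.0534  0.1897] F [-5.6  0.4  8.9] tip px [280.3 193.2] [array([281.7, 185.7])]
[-4.4631179   0.78824974  9.41996002]
```

View pics/side8c.png

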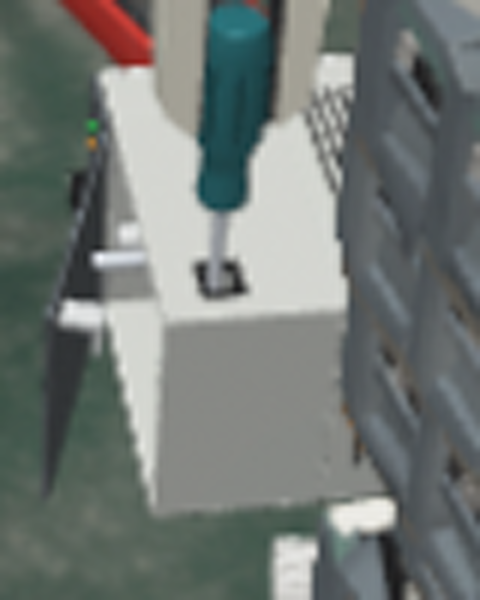

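play_rows:
  motion:
    - [0, 0, 0, 0]
    - [0, 0, 0, 0]
    - [0.8, 0, 3, 0]
    - [1.5, 0, 8, 0]
    - [1.5, 0, 20, 0]
    - [1.5, 0, 38, 0]
    - [1.5, 0, 50, 0]
    - [1.5, 0, 55, 0]
    - [1.5, 0, 55, 0]

```text
t: 10.8
tcp_pos: [0.6189, -0.0535, 0.2449]
tcp_rot: [0.707, -0.021, 0.022, -0.707]
ft_force: [-0.0, -0.5, -1.4]
gripper_width: 0.0266
```

```bash
python3 - <<'E'
from look import *
X=np.array([.989,-.146,0]);Y=np.array([.146,.989,0]);H=np.array([.6086,.0579,0])
th=.45
E=[H+.1285*(-np.cos(t)*Y-np.sin(t)*X)+[0,0,.107] for t in (.35,.45,.55)]
look("9",E,names=("side","top","wrist"),crop={"side":(225,130,325,250,5),"top":(175,85,305,195,6)})
E
```

```text
side 10.8 [ 0.6189 -0.0535  0.2449] F [-0.  -0.5 -1.4] tip px [282.7 174.8] [array([252.4, 192.8]), array([247. , 191.7]), array([241.9, 190.3])]
top 10.85 [ 0.6187 -0.0535  0.2439] F [ 0.   0.1 -1.5] tip px [255.8 154.3] [array([256.2, 190.2]), array([253.1, 195.2]), array([249.4, 199.9])]
wrist 10.9 [ 0.6185 -0.0535  0.2433] F [-0.1  0.2 -1.2] tip px [252.5 190.5] [array([182.8, 185.4]), array([171.1, 179.7]), array([159.9, 172.9])]
```

View pics/side9c.png

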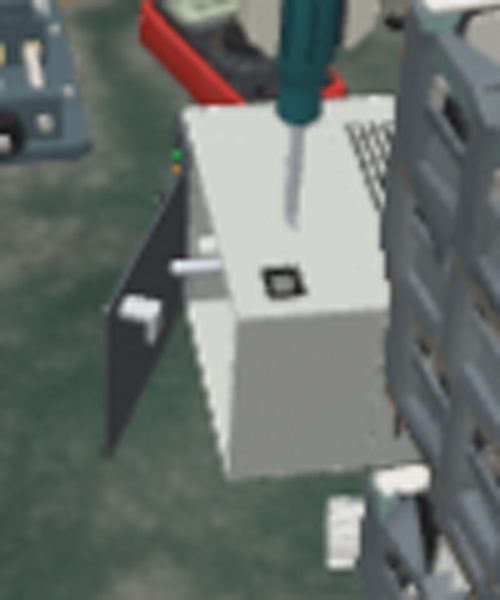

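View pics/top9c.png

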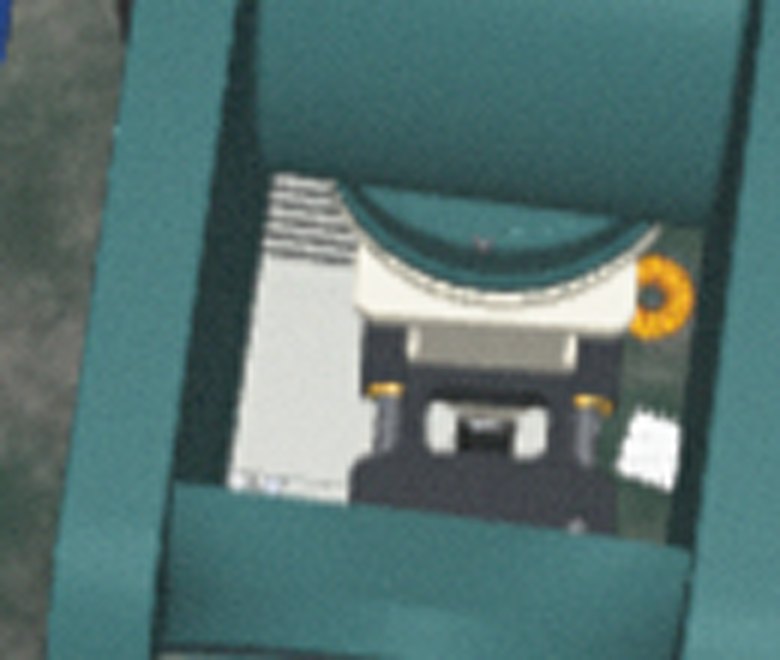

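View pics/wrist9.png

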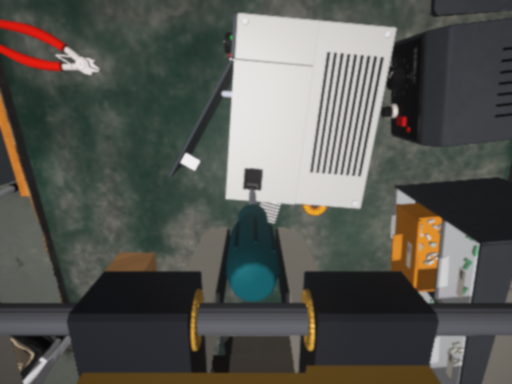

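play_rows:
  motion:
    - [-4, 4, 0, -6]
    - [-13, 13, 0, -13]
    - [-24, 24, 0, -20]
    - [-33, 33, 0, -28]
    - [-38, 38, 0, -36]
    - [-39, 39, 0, -44]
    - [-39, 39, 0, -50]
    - [-39, 39, 0, -50]
    - [-39, 39, 0, -50]

```text
t: 11.85
tcp_pos: [0.5795, -0.0145, 0.2434]
tcp_rot: [0.632, -0.317, 0.317, -0.632]
ft_force: [-0.2, -0.6, -0.6]
gripper_width: 0.0264
```

```bash
python3 - <<'E'
from look import *
X=np.array([.989,-.146,0]);Y=np.array([.146,.989,0]);H=np.array([.6086,.0579,0])
s=env.get_state();p0=np.array([.5797,-.0147])
look("10",names=("side","wrist"),crop={"side":(225,130,325,250,5)})
r=.078
print("cmd shift to entry",(p0-s["tcp_pos"][:2])*1000)
for i in range(33):
    t=.40+i*.0375
    d=-np.cos(t)*Y-np.sin(t)*X;tt=np.sin(t)*Y-np.cos(t)*X
    P=H+r*d-.003*tt
    print(i,round(t,3),((P[:2]-p0)*1000).round(1))
E
```

```text
side 11.85 [ 0.5795 -0.0145  0.2434] F [-0.2 -0.6 -0.6] tip px [261.2 167.9] []
wrist 11.9 [ 0.5796 -0.0145  0.2435] F [-0.2  0.1 -0.5] tip px [253.2 190.1] []
cmd shift to entry [ 0.16722728 -0.20001998]
0 0.4 [-9.1  4.4]
1 0.438 [-11.6   5.9]
2 0.475 [-14.1   7.5]
3 0.512 [-16.5   9.1]
4 0.55 [-18.8  10.9]
5 0.588 [-21.1  12.7]
6 0.625 [-23.3  14.6]
7 0.663 [-25.5  16.6]
8 0.7 [-27.5  18.7]
9 0.738 [-29.5  20.8]
10 0.775 [-31.4  23.1]
11 0.812 [-33.2  25.4]
12 0.85 [-34.9  27.7]
13 0.887 [-36.6  30.2]
14 0.925 [-38.1  32.6]
15 0.963 [-39.6  35.2]
16 1.0 [-40.9  37.8]
17 1.038 [-42.2  40.4]
18 1.075 [-43.3  43.1]
19 1.113 [-44.4  45.8]
20 1.15 [-45.4  48.6]
21 1.188 [-46.2  51.4]
22 1.225 [-46.9  54.2]
23 1.262 [-47.6  57.1]
24 1.3 [-48.1  60. ]
25 1.337 [-48.5  62.9]
26 1.375 [-48.8  65.8]
27 1.413 [-49.   68.7]
28 1.45 [-49.1  71.6]
29 1.487 [-49.1  74.5]
30 1.525 [-49.   77.5]
31 1.562 [-48.7  80.4]
32 1.6 [-48.4  83.3]
```

View pics/side10c.png

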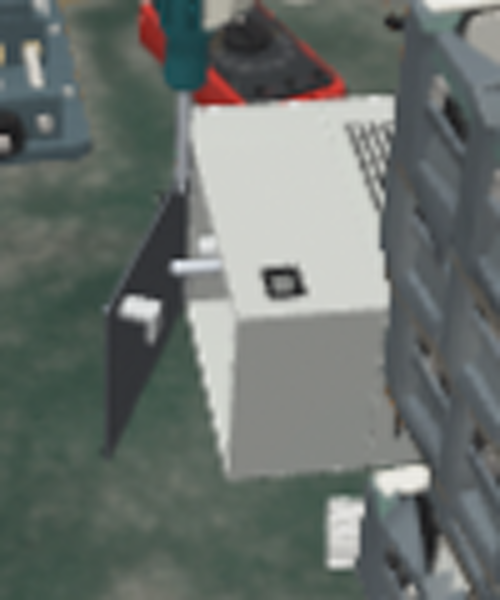

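View pics/wrist10.png

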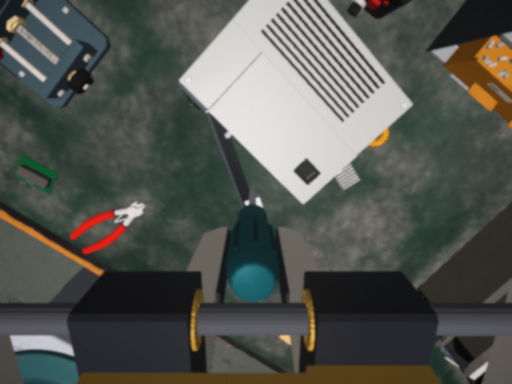

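play_rows:
  motion:
    - [0, 0, -10, 0]
    - [0, 0, -22, 0]
    - [0, 0, -31, 0]
    - [0, 0, -31, 0]
    - [0, 0, -31, 0]

```text
t: 12.45
tcp_pos: [0.5796, -0.0145, 0.2126]
tcp_rot: [0.632, -0.318, 0.318, -0.632]
ft_force: [-0.2, 0.6, -0.7]
gripper_width: 0.0265
```

```bash
python3 - <<'E'
from look import *
look("11",names=("side","wrist"),crop={"side":(225,130,325,250,5),"wrist":(190,130,300,220,7)})
E
```

```text
side 12.45 [ 0.5796 -0.0145  0.2126] F [-0.2  0.6 -0.7] tip px [260.8 178.2] []
wrist 12.5 [ 0.5797 -0.0145  0.2131] F [-0.1  0.4 -0.8] tip px [253.1 190.1] []
```

View pics/side11c.png

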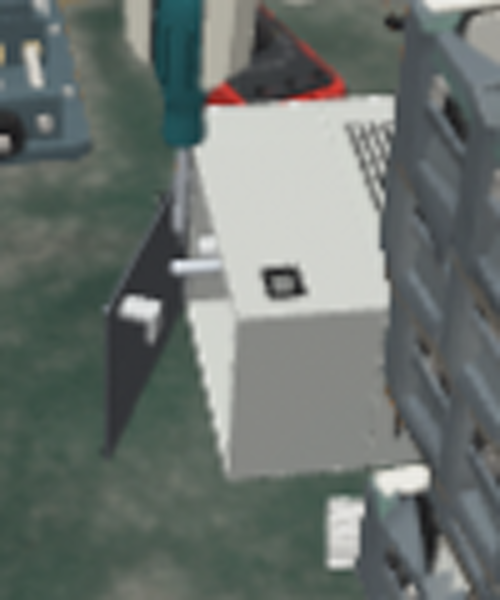

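View pics/wrist11c.png

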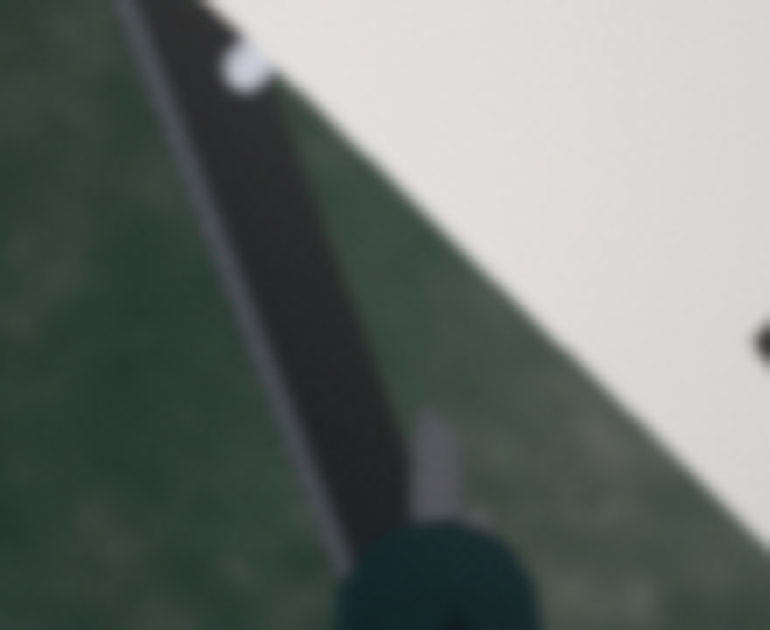

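play_rows:
  motion:
    - [0, 0, -12, 0]
    - [0, 0, -24, 0]
    - [0, 0, -36, 0]
    - [0, 0, -44, 0]
    - [0, 0, -47, 0]
    - [0, 0, -47, 0]
    - [0, 0, -47, 0]

```text
t: 13.25
tcp_pos: [0.5798, -0.0145, 0.1663]
tcp_rot: [-0.632, 0.318, -0.318, 0.632]
ft_force: [0.2, 0.5, -0.1]
gripper_width: 0.0265
```

play_rows:
  motion:
    - [-3, 1.5, 0, 0]
    - [-6, 3, 0, 0]
    - [-9, 4.5, 0, 0]
    - [-11.6, 5.9, 0, 0]
    - [-14, 7.5, 0, 0]
    - [-16.5, 9, 0, 0]
    - [-19, 11, 0, 0]
    - [-21, 12.7, 0, 0]
    - [-23.3, 14.6, 0, 0]
    - [-25.5, 16.6, 0, 0]

```text
t: 14.25
tcp_pos: [0.5541, 0.0023, 0.1659]
tcp_rot: [-0.632, 0.318, -0.318, 0.632]
ft_force: [3.2, -0.4, -1.7]
gripper_width: 0.0266
```

play_rows:
  motion:
    - [-2, 2.1, 0, 0]
    - [-4, 4.2, 0, 0]
    - [-5.9, 6.5, 0, 0]
    - [-7.7, 8.8, 0, 0]
    - [-9.4, 11.1, 0, 0]
    - [-11.1, 13.6, 0, 0]
    - [-12.6, 16, 0, 0]
    - [-14.1, 18.6, 0, 0]
    - [-15.4, 21.2, 0, 0]
    - [-16.7, 23.8, 0, 0]
    - [-17.8, 26.5, 0, 0]
    - [-18.9, 29.2, 0, 0]

```text
t: 15.45
tcp_pos: [0.5351, 0.0315, 0.1658]
tcp_rot: [0.632, -0.318, 0.318, -0.632]
ft_force: [2.2, -2.2, -0.4]
gripper_width: 0.0268
```

```bash
python3 - <<'E'
from look import *
look("12",names=("side","wrist"),crop={"side":(200,110,320,230,5)})
E
```

```text
side 15.45 [0.5351 0.0315 0.1658] F [ 2.2 -2.2 -0.4] tip px [238.2 184.4] []
wrist 15.5 [0.535  0.0318 0.1658] F [ 0.4 -0.3 -0.8] tip px [253.2 190.1] []
```

View pics/side12c.png

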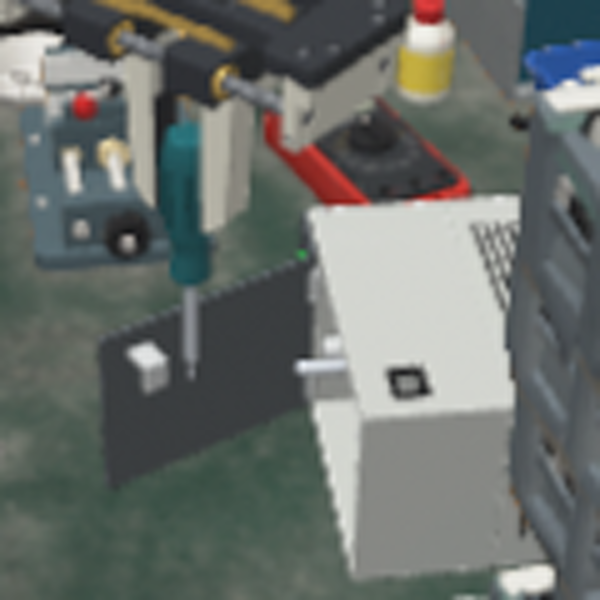

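View pics/wrist12.png

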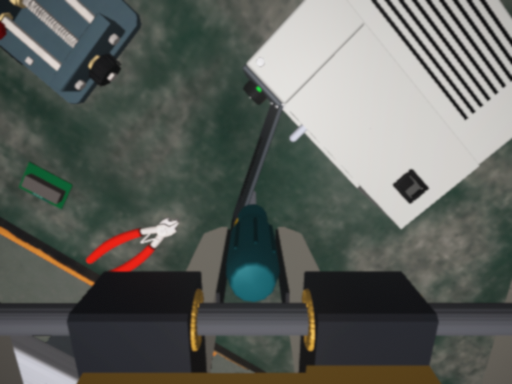

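play_rows:
  motion:
    - [-1, 2.8, 0, 0]
    - [-1.8, 5.6, 0, 0]
    - [-2.5, 8.4, 0, 0]
    - [-3.2, 11.3, 0, 0]
    - [-3.7, 14.2, 0, 0]
    - [-4.1, 17.1, 0, 0]
    - [-4.4, 20, 0, 0]
    - [-4.6, 22.9, 0, 0]
    - [-4.7, 25.8, 0, 0]
    - [-4.7, 28.7, 0, 0]
    - [-4.6, 31.7, 0, 0]
    - [-4.3, 34.6, 0, 0]

```text
t: 16.75
tcp_pos: [0.531, 0.0661, 0.1659]
tcp_rot: [0.632, -0.318, 0.318, -0.632]
ft_force: [1.0, -2.1, -1.3]
gripper_width: 0.0264
```

play_rows:
  motion:
    - [0, 0, 0, 0]
    - [0, 0, 0, 0]

```text
t: 16.95
tcp_pos: [0.5308, 0.0662, 0.1658]
tcp_rot: [-0.632, 0.318, -0.318, 0.632]
ft_force: [0.0, -0.5, -0.8]
gripper_width: 0.0265
```

```bash
python3 - <<'E'
from look import *
X=np.array([.989,-.146,0]);Y=np.array([.146,.989,0]);H=np.array([.6086,.0579,0])
E=[H+.1285*(-np.cos(t)*Y-np.sin(t)*X)+[0,0,.107] for t in (1.4,1.5,1.57,1.65)]
look("13",E,names=("side","wrist"),crop={"side":(180,110,320,230,5)})
E
```

```text
side 16.95 [0.5308 0.0662 0.1658] F [ 0.  -0.5 -0.8] tip px [233.3 176.4] [array([214., 169.]), array([213.1, 166. ]), array([212.8, 163.8]), array([212.8, 161.4])]
wrist 17.0 [0.5308 0.0661 0.1658] F [-0.4 -0.1 -0.9] tip px [253.2 190.1] [array([227.5, 260.8]), array([214.7, 252.2]), array([206.3, 245.4]), array([197.1, 236.9])]
```

View pics/side13c.png

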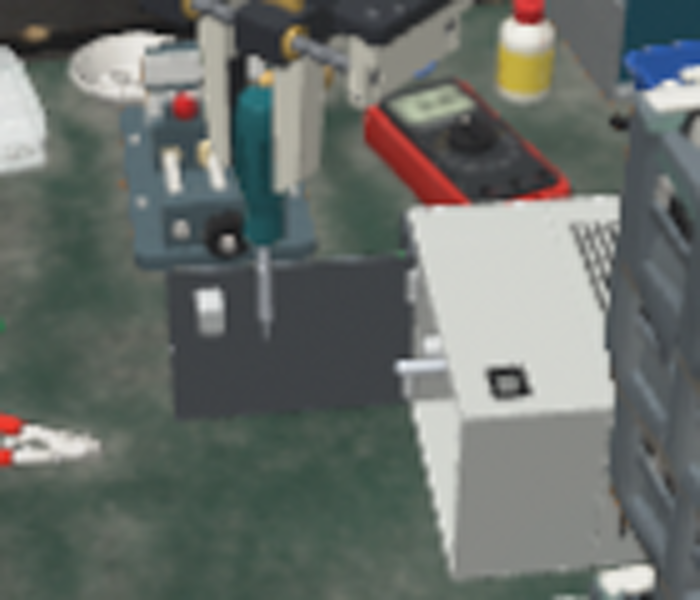

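View pics/wrist13.png

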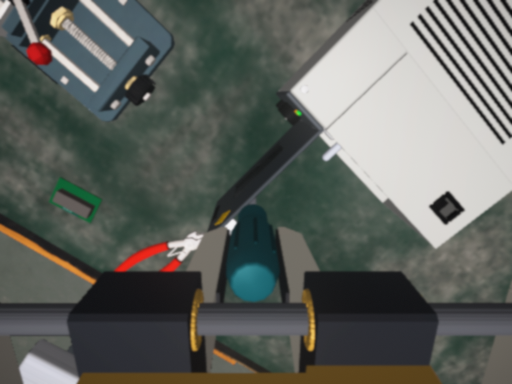

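play_rows:
  motion:
    - [-1, -7, 0, 0]
    - [-2, -15, 2, 0]
    - [-2, -17, 15, 0]
    - [-2, -17, 40, 0]
    - [-2, -17, 65, 0]
    - [-2, -17, 78, 0]
    - [-2, -17, 80, 0]

```text
t: 17.75
tcp_pos: [0.5295, 0.0488, 0.248]
tcp_rot: [-0.631, 0.317, -0.319, 0.632]
ft_force: [0.6, 0.0, -1.3]
gripper_width: 0.0268
```

```bash
python3 - <<'E'
from look import *
look("14",names=("side",),crop={"side":(180,90,320,210,5)})
p=env.get_state()["tcp_pos"];print((np.array([.4398,-.2055])-p[:2])*1000)
im=cv2.imread("pics/wrist4.png");cv2.imwrite("pics/w4c.png",cv2.resize(im[130:230,210:300],None,fx=6,fy=6,interpolation=2))
E
```

```text
side 17.75 [0.5295 0.0488 0.248 ] F [ 0.6  0.  -1.3] tip px [233.8 154.1] []
[ -89.39148104 -254.26188916]
```

View pics/side14c.png

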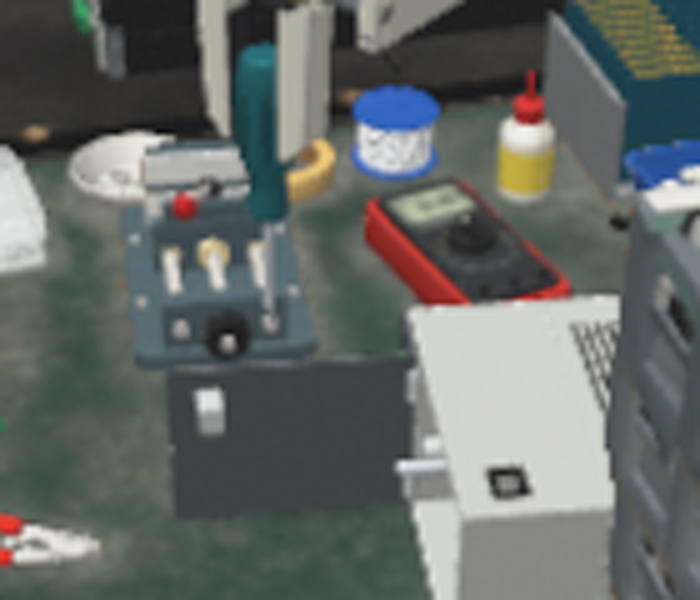

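View pics/w4c.png

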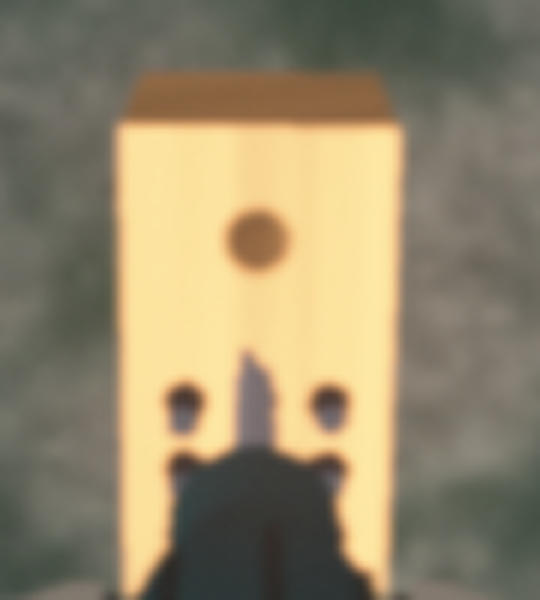

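play_rows:
  motion:
    - [-5, -14, 0, 5]
    - [-15, -42, 0, 11]
    - [-26, -74, 0, 17]
    - [-38, -108, 0, 23]
    - [-50, -143, 0, 29]
    - [-62, -177, 0, 35]
    - [-73, -209, 0, 41]
    - [-82, -234, 0, 46]
    - [-87, -249, 0, 50]
    - [-89, -254.5, 0, 50]
    - [-89, -254.5, 0, 50]
    - [-89, -254.5, 0, 50]

```text
t: 19.0
tcp_pos: [0.4401, -0.205, 0.2454]
tcp_rot: [-0.707, 0.022, -0.021, 0.707]
ft_force: [0.2, -0.7, -0.5]
gripper_width: 0.0269
```

play_rows:
  motion:
    - [0, 0, 0, 0]
    - [0, 0, -20, 0]
    - [0, 0, -45, 0]
    - [0, 0, -65, 0]
    - [0, 0, -68, 0]
    - [0, 0, -68, 0]
    - [0, 0, -68, 0]

```text
t: 19.7
tcp_pos: [0.4404, -0.2055, 0.1791]
tcp_rot: [0.707, -0.021, 0.022, -0.707]
ft_force: [-0.8, -0.2, -1.3]
gripper_width: 0.0266
```

```bash
python3 - <<'E'
from look import *
look("15",[[.440,-.2065,.068],[.4398,-.2055,.068]],names=("side","wrist"),crop={"side":(180,180,270,290,5),"wrist":(210,130,300,230,6)})
E
```

```text
side 19.7 [ 0.4404 -0.2055  0.1791] F [-0.8 -0.2 -1.3] tip px [221.2 259.9] [array([221.2, 263.6]), array([221. , 263.2])]
wrist 19.75 [ 0.4404 -0.2056  0.1792] F [-0.2 -0.2 -0.6] tip px [252.3 190.5] [array([251.9, 188. ]), array([251.6, 187. ])]
```

View pics/side15c.png

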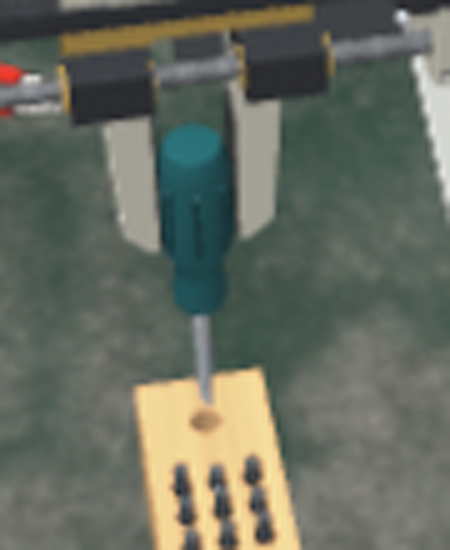

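View pics/wrist15c.png

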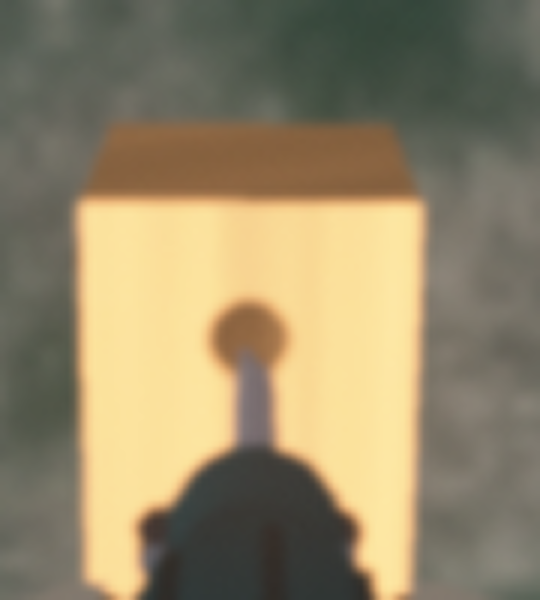

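play_rows:
  motion:
    - [-0.3, 0, -8, 0]
    - [-0.3, 0, -16, 0]
    - [-0.3, 0, -26, 0]
    - [-0.3, 0, -38, 0]
    - [-0.3, 0, -50, 0]
    - [-0.3, 0, -60, 0]
    - [-0.3, 0, -66, 0]
    - [-0.3, 0, -69, 0]
    - [-0.3, 0, -69, 0]
    - [-0.3, 0, -69, 0]

```text
t: 20.8
tcp_pos: [0.4398, -0.2057, 0.1093]
tcp_rot: [0.707, -0.021, 0.021, -0.707]
ft_force: [0.4, -0.0, -1.4]
gripper_width: 0.0267
```

play_rows:
  motion:
    - [0, 0, -1, 0]
    - [0, 0, -2, 0]
    - [0, 0, -2, 0]
    - [0, 0, -2, 0]

```text
t: 21.2
tcp_pos: [0.4397, -0.2056, 0.1069]
tcp_rot: [0.707, -0.021, 0.021, -0.707]
ft_force: [-1.1, 1.0, -0.2]
gripper_width: 0.0264
```

play_rows:
  motion:
    - [0, 0, -0.5, 0]
    - [0, 0, -0.5, 0]
    - [0, 0, -0.5, 0]

```text
t: 21.5
tcp_pos: [0.4397, -0.2056, 0.1066]
tcp_rot: [0.707, -0.021, 0.021, -0.707]
ft_force: [-1.9, 0.6, 2.9]
gripper_width: 0.0264
```

Contact force at the expected height means the collar is seated. Releasing now.

play_rows:
  motion:
    - [0, 0, 0, 0]
    - [0, 0, 0, 0]
    - [0, 0, 0, 0]
    - [0, 0, 0, 0]
    - [0, 0, 0, 0]
    - [0, 0, 0, 0]
    - [0, 0, 0, 0]
    - [0, 0, 0, 0]
  claw: 1

```text
t: 22.3
tcp_pos: [0.4396, -0.2056, 0.1064]
tcp_rot: [0.707, -0.021, 0.021, -0.707]
ft_force: [-0.1, 0.5, 0.4]
gripper_width: 0.0857
```

play_rows:
  motion:
    - [0, 0, 0, 0]
    - [0, 0, 5, 0]
    - [0, 0, 20, 0]
    - [0, 0, 45, 0]
    - [0, 0, 80, 0]
    - [0, 0, 115, 0]
    - [0, 0, 130, 0]
    - [0, 0, 130, 0]

```text
t: 23.1
tcp_pos: [0.4402, -0.2059, 0.2391]
tcp_rot: [0.707, -0.02, 0.022, -0.706]
ft_force: [0.6, -0.5, -0.3]
gripper_width: 0.093
```

play_rows:
  motion:
    - [-10, -20, 10, 0]
    - [-30, -55, 20, 0]
    - [-50, -90, 20, 0]
    - [-70, -130, 20, 0]
    - [-90, -165, 20, 0]
    - [-105, -190, 20, 0]
    - [-110, -200, 20, 0]
    - [-110, -200, 20, 0]
    - [-110, -200, 20, 0]

```text
t: 24.0
tcp_pos: [0.3301, -0.4048, 0.2557]
tcp_rot: [-0.706, 0.021, -0.021, 0.707]
ft_force: [1.1, -0.0, -0.5]
gripper_width: 0.0929
```

```bash
python3 - <<'E'
from look import *
look("16",[[.440,-.2065,.15]],names=("side","top"),crop={"side":(180,120,320,270,4),"top":(130,85,370,280,3)})
E
```

```text
side 24.0 [ 0.3301 -0.4048  0.2557] F [ 1.1 -0.  -0.5] tip px [173.8 345.7] [array([219.6, 235.9])]
top 24.05 [ 0.3302 -0.4047  0.256 ] F [ 1.5 -0.2  0.1] tip px [431.9 295.6] [array([330.6, 239.6])]
```

View pics/side16c.png

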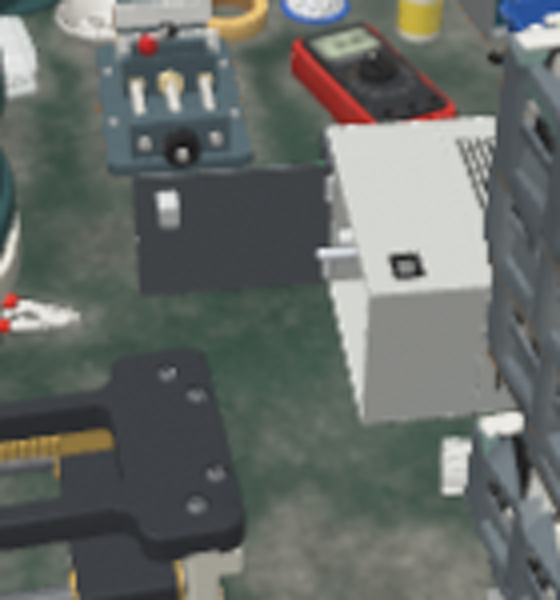

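View pics/top16c.png

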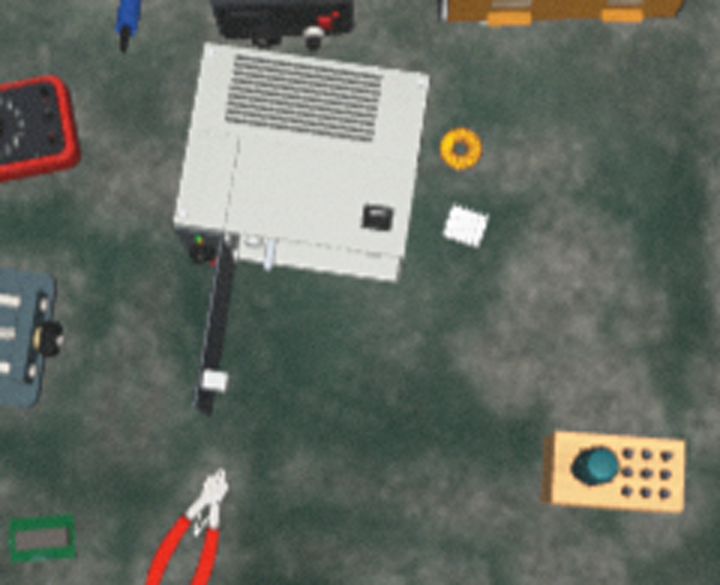

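```bash
python3 - <<'E'
from rig import env
print(env.get_state()["ft_force"],env.sign_off())
E
```

```text
the job is handed in; nothing more can be done
[ 0.33472756  0.66081999 -0.70125475] None
```

The job is done and handed in at about 24 s of the 64 s allowed.

- **Latch:** I took the screwdriver from the stand and felt for the hook in 1–2 mm steps. It met the pad about 17 mm below the slot's mouth. I pressed about 6 mm further, and the door sprang ajar to about 0.45 rad. The largest force read was about 9.4 N down with about 5 N sideways, or about 10.5 N in total.
- **Sideways force:** This came from the shaft or tip bearing towards -x while I pushed. Shifting about 2 mm towards -x eased it at first, but it came back as I pressed further. Force is only read at the end of each move and at each look, so brief peaks in between were not seen.
- **Door:** I swung it open with the shaft against its inner face, at about 2–3 N. In the side view its top corner lies at about 1.57 rad, and in the top view it stands square to the front.
- **Screwdriver:** It is back upright in its hole. The collar met the stand at the same height at which I had picked it up. In the final top view its end is within about 1 pixel of where it stood at the start.
- **Loose parts:** In the final top view the choke is at the same pixel as before, and the heat sink and small board look undisturbed by eye. The gripper is clear and touching nothing.
- **Disagreement:** The wrist camera differed from the fixed cameras by about 2 mm. I aligned tip and slot by comparing them within the same picture.

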